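# Lock the desiccant cartridge into the sizing case and close it

### The arm

A 6-joint arm with a two-finger parallel gripper is mounted at the origin on the work surface. World frame = base frame: x ahead of the robot, y to its left, z up, the work surface at z = 0. Lengths are in m, angles in rad, forces in N, time in s.
With the tool pointing down it reaches from about 0.325 to 0.9 m from the base axis. Payload 3.5 kg.
Tool frame: the origin (TCP) lies midway between the tips of the shut fingers; the grasp point (between the pads) lies 19 mm behind it (arm.grasp_offset is the distance from the TCP to the grasp point, in m); z points along the fingers, y is the line along which they close (so a half turn about z gives the same grasp; the last joint's range is limited). The gripper opens to 85 mm and grips with 20 to 120 N. Pads are 22 mm wide; open, the fingers measure 114 mm over their backs; the gripper's body (76 mm by 85 mm) begins 54 mm behind the grasp point. The pads swing forward as they close: fully open they stand 13 mm farther back than shut.
Start: joints at [-1.305, 0.276, -0.026, 1.268, 0, 1.467], TCP at [0.225, -0.583, 0.231] pointing down, gripper open.
Joint ranges: [-3.12, 3.12], [-0.85, 1.88], [-1.08, 1.24], [-1.95, 2.15], [-1.57, 1.53], [-3.14, 3.14]. Speed limits (rad/s): [2.57, 2.57, 3.14, 3.14, 3.14, 3.14].

### API

Orientations are given as a unit quaternion [w, x, y, z].
In Python, from station import arm gives the robot as it stands. Calls block until the motion is done:
- arm.reach(position, orientation): joint-space move of the TCP to a pose.
- arm.move_linear(position, rot=None, feed=0.15, stop_force=None): straight line of the TCP; rot=None keeps the orientation; feed is the mean speed in m/s. With stop_force (N) it stops when the force on the tool has changed by that much, and returns True; else False.
- arm.movej(angles): joint-space move.
- arm.gripper_to(opening, effort=None): opening from 0.0 (shut) to 1.0 (fully open); effort is the grip in N (None keeps the last); returns when the fingers have stopped.
- arm.dwell(seconds).
- arm.solve_ik(position, orientation): joint angles nearest the present ones, or None.
- arm.get_obs(): the state.
- arm.camera(name): name is "scene" or "top"; returns the picture (384x512x3 uint8, red, green, blue); there is no depth.
- arm.camera_model(name): a dict with "mtx" (3x3 intrinsics, pixels), "rvec" (rotation vector, rad) and "tvec" (3), from world to camera coordinates, as OpenCV has them. Camera axes: x right, y down, z forward; pixel columns grow to the right and rows downward; lengths in m; the calibration is good to about 2 mm. A picture is of the moment at which its call begins. camera_model takes no time and is no camera call.
A pose or a line that the arm cannot do raises arm.MotionError and nothing moves.
- arm.job_done(): hands the job in; it is judged then, once.
The state is a dict: "t": time; "q": joint angles; "qvel": joint speeds; "joint_torque": joint torques, N m; "tool_pos": TCP position; "tcp_rot": TCP orientation; "force": force on the tool from outside, world axes, zero at the start; "moment": the same for the moment, N m; "opening": opening from 0.0 (shut) to 1.0 (fully open); "grip_force": force on a finger pad.
Only numpy, scipy, OpenCV 4.12 (cv2) and the standard library are available. Lean on these libraries where they do the work, as an engineer would, in place of code of your own. Each camera call takes 0.05 s, during which the arm holds its last target. There are 200 camera calls.

### The job

The recharged desiccant cartridge stands in the grey tray of the oak sizing case: fit it into the twist-lock port in the sloping rear panel, lugs into the slots, press it down against the spring and turn it a quarter turn clockwise until it locks, without forcing it. Then slide the left-hand glass door fully shut. Leave the crystal ring holder and the ring stick where they are.

Things in the scene. Friction and masses are not known exactly. Their poses are not given: they have to be found in the camera images.
- cartridge: Desiccant cartridge, 60 mm tall, about 0.18 kg, loose, upright in the tray. From below: perforated aluminium cup 46 mm across, 24 mm tall, foot chamfered; black round cap 74 mm across, 24 to 32 mm above the foot; upright grip bar on the cap. Origin: centre of the foot. z: up its axis to the bar; x: along the bar and through both lugs. Half a turn about z makes no difference.
- grip_bar (a point): Centre of the top face of the cartridge's black grip bar: 44 mm long (cartridge x), 12 mm thick (cartridge y), 28 mm high, standing on the cap from 32 to 60 mm above the foot. An aluminium line runs along its top. Pinch it across its thickness.
- lugs (a point): Point on the cartridge's axis midway between its two bayonet lugs, 11.5 mm above the foot. The lugs stick out of the cup on opposite sides, in line with the grip bar: 8 mm wide, tips 32 mm from the axis, 8.5 to 14.5 mm above the foot.
- socket: Black twist-lock port with an aluminium lip, fixed in the oak rear panel that slopes 30 degrees, rising away from the robot; it opens up and back to the robot. Barrel 75 mm across, 10 mm proud of the panel, bore 50 mm, lip 8 mm thick. Origin: centre of the mouth, in the rim plane. z: out along the axis, 30 degrees from vertical; x: up the slope, through both slots; y: level. It yaws with the case.
- entry_slot (a point): Lower of the port's two entry slots, in the rim plane, 32 mm from the axis (port -x); the other is opposite (+x). Each is 12 mm wide at the bore, flares outward and reaches 34 mm from the axis. The lugs go down through them, grip bar in line with the port's x. Once below the 8 mm lip the lugs can be turned 90 degrees clockwise seen from the cap (negative about port z) to a stop; the other way is blocked.
- vent_plate (a joint): Sprung aluminium plate down the port, value in m, 0 = up, at most 0.010. It meets the foot 15.5 mm below the rim (cap 8.5 mm off the rim, lugs still in the slots, turning blocked). Spring 2.5 N at first, then 0.7 N/mm. Pressed 7 to 8.5 mm (about 8 N; at 8.5 the cap touches the rim) the lugs clear the lip and can turn. Locked it stays pressed 3.5 mm.
- locking_pocket (a point): One of the two locking pockets (the other opposite), 32 mm from the axis on port -y, in the rim plane; the pocket is under the lip here, 3.5 mm deep. After the quarter turn the spring lifts the lugs into them when the cartridge is let rise. Locked: grip bar level along port y, 5 degrees of play each way, foot 19 mm below the rim, cap 5 mm above the rim.
- cabinet: Low honey-oak case, fixed, 300 mm deep (x), 580 wide (y), 138 high, open on top but for two glass doors sliding along y in grooved tracks. Origin: centre of the underside; z up; front faces -x, to the robot; yaw varies. Tray floor 20 mm up, from x = -130 to 28 mm. Between front and rear tracks 248 mm are clear; left wall inside at y = 280 mm; port centre at y = 145 mm.
- left_door (a joint): Left-hand glass door, 5 mm thick, 288 mm wide, its top 134.5 mm above the table, in the upper track. Value in m: 0 = fully shut against the left wall, grows as it slides to the case's -y (right). Starts nearly fully open, over the right-hand door. About 1.5 N of friction, 0.8 kg.
- left_pull (a point): Aluminium pull bar on the left-hand door: 14 mm thick along the sliding direction (case y), 50 mm long across it, 28 mm high. Point: centre of the bar's top face, 28 mm above the glass. Moves with the door along the case's y axis.
- right_door (a joint): Right-hand glass door, in the lower track, without a pull bar, shut over the right half of the case. Value in m, 0 = shut.
- ring_holder: Crystal ring holder, bystander: clear glass dish 64 mm across with a cone in its middle, 58 mm tall in all, loose in the tray. Origin: centre of its underside.
- ring_stick: Aluminium ring stick (tapered sizing mandrel), bystander: 242 mm long, 25 mm thick at most, lying loose in the trough along the front of the tray. Origin: below its middle, on the tray floor.
Mind the look-alikes: they are no part of the job. Of the things that look like the cartridge, the smallest one is meant.

How it is judged:
On the way, in this order (a step that is already met when the one before it is completed fails the run):
1. the cartridge is locked in the port: lugs through the slots, quarter turn, risen into the locking pockets (z of cartridge in the frame of socket between -0.0205 and -0.0175 m and x of cartridge in the frame of socket between -0.004 and 0.004 m and y of cartridge in the frame of socket between -0.004 and 0.004 m and angle between the z axis of cartridge and the z axis of socket, either way round below 0.05 rad and angle between the x axis of cartridge and the y axis of socket, either way round below 0.14 rad), for 0.2 s.
2. the left-hand glass door is shut (value of joint left_door below 0.006 m), for 0.2 s.
At the end, for the whole second after the job is handed in: The cartridge is locked in the port: foot 17.5 to 20.5 mm below the rim plane (locked depth 19 mm), within 4 mm of the axis, upright in the port within 0.05 rad, grip bar within 0.14 rad of the port's level y axis, at rest; both glass doors are shut to within 6 mm (all of step 1 and value of joint each of left_door, right_door below 0.006 m and linear speed of cartridge below 0.02 m/s); the robot touches nothing.
It fails at once if the crystal ring holder is pushed more than 15 mm or tipped (distance of ring_holder from where it was at the start of the episode above 0.015 m or angle between ring_holder's own z axis and vertical above 0.3 rad).
It fails at once if the ring stick is pushed more than 20 mm (distance of ring_stick from where it was at the start of the episode above 0.02 m).
It fails at once if the cartridge is forced in the port (over 100 N between them) (contact force between cartridge and socket above 100 N).
It also fails if it takes over 54 s, if anything falls off the work surface, if the arm or the gripper's body presses on something with over 40 N, if the wrist force passes 120 N, or if a joint passes its speed limit or range.

## Working session

There is one attempt and no reset: what is moved stays moved. The work goes in short steps, each a Python script; the robot and the scene stay as the last script left them, time stands still between calls to the robot, and variables do not carry over. Pictures are saved under pics/ and viewed, at most 10 in all, crops included, and the job is handed in when it is done.

```bash
mkdir -p pics; ls
python3 - <<'E'
from station import arm
import cv2
for n in("scene","top"):
    im=arm.camera(n)[:,:,::-1]; cv2.imwrite(f"pics/{n}0.png",im); cv2.imwrite(f"pics/{n}0x.png",cv2.resize(im,(800,600),interpolation=cv2.INTER_CUBIC))
    print(arm.camera_model(n))
print(arm.get_obs()["tcp_rot"],arm.get_obs()["t"])
E
```

```text
pics
{'mtx': array([[374.06123447,   0.        , 255.67298005],
       [  0.        , 374.06123447, 191.70940442],
       [  0.        ,   0.        ,   1.        ]]), 'rvec': array([ 2.12893884,  1.06106879, -0.44593963]), 'tvec': array([-0.28614903, -0.18245508,  1.17926654])}
{'mtx': array([[347.87365201,   0.        , 258.51463706],
       [  0.        , 347.87365201, 188.27717249],
       [  0.        ,   0.        ,   1.        ]]), 'rvec': array([ 2.18693957, -2.14154113,  0.12222897]), 'tvec': array([-0.03697477,  0.47885355,  0.94373942])}
[-1.02215462e-03  9.83044456e-01  1.83364521e-01 -6.99676301e-05] 0.1
```

View pics/top0x.png

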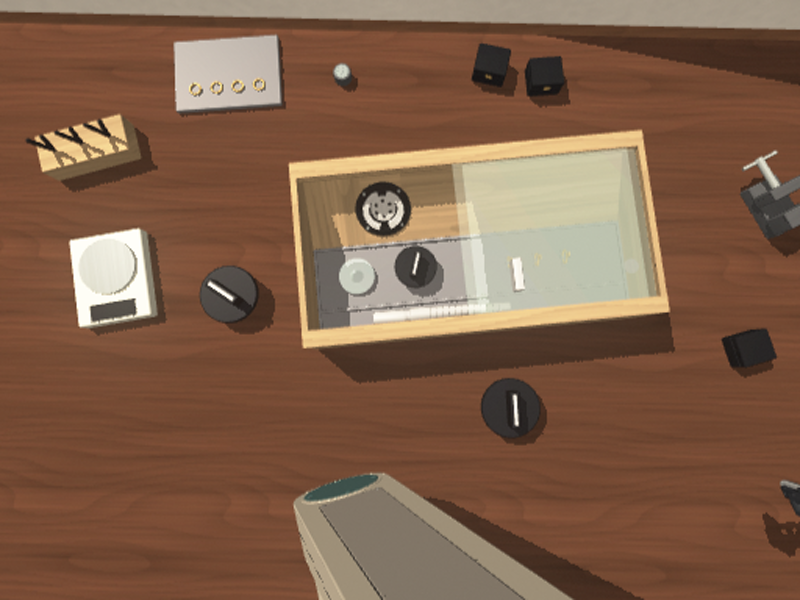

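View pics/scene0x.png

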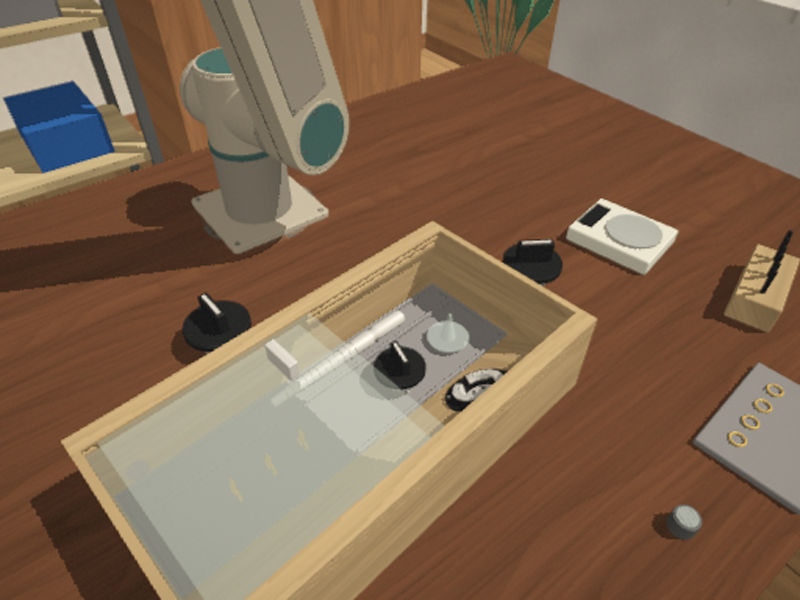

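The left part of the case holds the cartridge, at about (417,267) in the 800x600 top view. The port is at about (383,208) and the pull at about (517,273). The two larger look-alikes stand outside the case. I'll enlarge both views.

Run:
```python
import cv2
t=cv2.imread("pics/top0.png"); s=cv2.imread("pics/scene0.png")
def crop(im,x,y,w,h,k,n): cv2.imwrite(n,cv2.resize(im[y:y+h,x:x+w],None,fx=k,fy=k,interpolation=cv2.INTER_CUBIC))
crop(t,180,95,160,120,5,"pics/tc.png")
crop(s,160,185,160,120,5,"pics/sc.png")
```

```text
(no output)
```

View pics/tc.png

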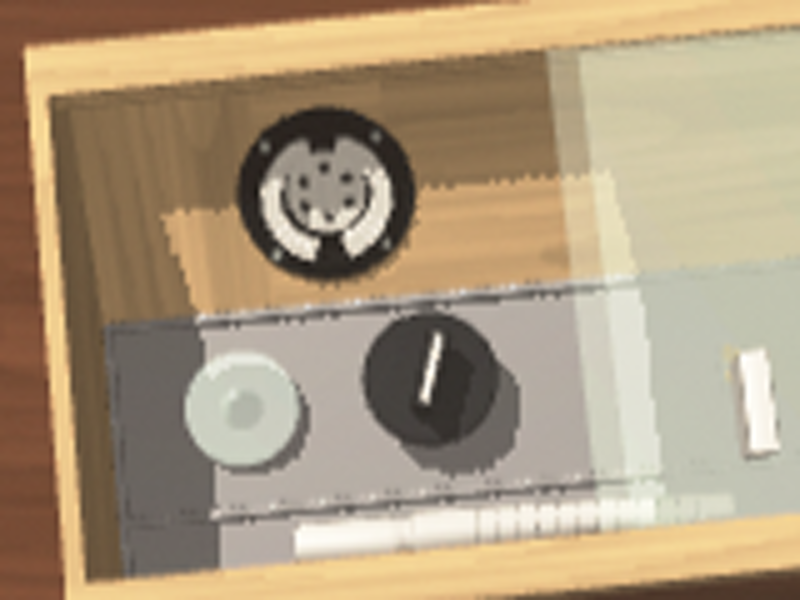

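View pics/sc.png

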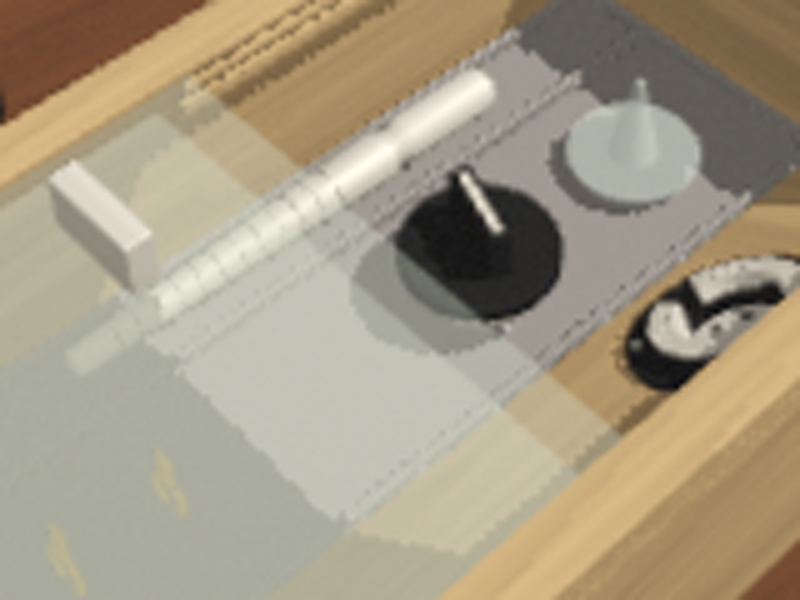

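The top crop shows the bar line from (438,333) to (427,403), the cap centred at (430,378), and the port slots at about (322,140) and (330,250). The scene crop shows the bar line from (463,172) to (499,232) and the pull top from about (65,170) to (140,240).

```bash
cat > h.py <<'E'
import numpy as np,cv2
from scipy.spatial.transform import Rotation as R
from scipy.optimize import least_squares
from station import arm
CM={n:arm.camera_model(n) for n in("top","scene")}
def proj(n,P):
    c=CM[n]; return cv2.projectPoints(np.atleast_2d(np.array(P,float)),c["rvec"],c["tvec"],c["mtx"],None)[0][:,0]
def ray(n,uv):
    c=CM[n]; M=cv2.Rodrigues(c["rvec"])[0]; o=-M.T@c["tvec"]
    return o,M.T@np.linalg.inv(c["mtx"])@np.array([uv[0],uv[1],1.])
def onz(n,uv,z):
    o,d=ray(n,uv); return o+d*(z-o[2])/d[2]
def tri(a,b):
    (o1,d1),(o2,d2)=ray("top",a),ray("scene",b)
    s=np.linalg.lstsq(np.c_[d1,-d2],o2-o1,rcond=None)[0]; p,q=o1+s[0]*d1,o2+s[1]*d2
    return (p+q)/2,np.linalg.norm(p-q)
T=lambda u,v:((u+.5)/5-.5+180,(v+.5)/5-.5+95)
S=lambda u,v:((u+.5)/5-.5+160,(v+.5)/5-.5+185)
F=lambda u,v:((u+.5)*.64-.5,(v+.5)*.64-.5)
E
python3 - <<'E'
from h import *
print("cams",ray("top",(0,0))[0],ray("scene",(0,0))[0])
obs=[("top",F(290,163),(1,1)),("top",F(641,131),(1,-1)),("top",F(668,309),(-1,-1)),("top",F(303,347),(-1,1)),
("scene",F(435,223),(-1,1)),("scene",F(596,320),(1,1)),("scene",F(64,442),(-1,-1))]
def res(p):
    Rz=R.from_euler("z",p[2])
    return np.concatenate([(proj(n,Rz.apply([.15*a,.29*b,.138])+[p[0],p[1],0])[0]-uv) for n,uv,(a,b) in obs])
s=least_squares(res,[.5,0,0],loss="soft_l1"); print(s.x,np.degrees(s.x[2]),res(s.x).round(1))
c=s.x; Rz=R.from_euler("z",c[2]); loc=lambda p:Rz.inv().apply(p-[c[0],c[1],0])
a,b=onz("top",T(438,333),.08),onz("top",T(427,403),.08); print("bar top",a,b,(a+b)/2,np.linalg.norm(a-b),np.degrees(np.arctan2(*(a-b)[1::-1])))
a2,b2=onz("scene",S(463,172),.08),onz("scene",S(499,232),.08); print("bar scene",a2,b2,(a2+b2)/2,np.linalg.norm(a2-b2),np.degrees(np.arctan2(*(b2-a2)[1::-1])))
print("tri bar",tri(T(438,333),S(499,232)),tri(T(427,403),S(463,172)))
print("cap",onz("top",T(430,378),.052),onz("scene",S(480,250),.052))
for z in(.05,.06,.07,.08,.09):
    print(z,loc(onz("top",T(326,194.5),z)))
print("pull",[loc(onz("top",T(u,v),.1625)) for u,v in((752,350),(766,453))], loc(onz("scene",S(103,207),.1625)))
print("holder",onz("top",T(243,410),.03))
E
```

```text
cams [ 0.37124846 -0.02704849  0.99133996] [ 0.94998718 -0.36589307  0.68519144]
[ 0.56619377 -0.13890876  0.11924853] 6.832437497944278 [-1.5 -1.1  0.  -2.   0.6  0.4 -0.7 -0.7 -2.1 -1.4  0.6 -0.5 -3.2 -0.6]
bar top [ 0.54649258 -0.04851331  0.08      ] [ 0.50874847 -0.0433696   0.08      ] [ 0.52762052 -0.04594146  0.08      ] 0.03809299306462023 -7.760373929716098
bar scene [ 0.51198247 -0.03902581  0.08      ] [ 0.54832842 -0.04723586  0.08      ] [ 0.53015545 -0.04313084  0.08      ] 0.03726168040101534 -12.728714111727566
tri bar (array([ 0.54723631, -0.04767304,  0.07910416]), np.float64(0.0020598976945690075)) (array([ 0.51029801, -0.04111496,  0.0794933 ]), np.float64(0.005389666010858146))
cap [ 0.52681574 -0.04525147  0.052     ] [ 0.53288974 -0.04539406  0.052     ]
0.05 [0.08045131 0.14462923 0.05      ]
0.06 [0.0776818  0.14451905 0.06      ]
0.07 [0.0749123  0.14440887 0.07      ]
0.08 [0.07214279 0.14429869 0.08      ]
0.09 [0.06937329 0.14418852 0.09      ]
pull [array([-0.04747656, -0.05431977,  0.1625    ]), array([-0.09793545, -0.05494185,  0.1625    ])] [-0.06700139 -0.05353781  0.1625    ]
holder [0.51016902 0.05834399 0.03      ]
```

```bash
cat >> h.py <<'E'
CX,CY,YAW=.5662,-.1389,.1192
Rc=R.from_euler("z",YAW)
def c2w(p): return Rc.apply(p)+[CX,CY,0]
PORT=np.array([.0776,.145,.0602])
PZ=Rc.apply([-.5,0,np.sqrt(.75)]); PX=Rc.apply([np.sqrt(.75),0,.5]); PY=Rc.apply([0,1,0])
def quat(z,y):
    z=np.array(z,float)/np.linalg.norm(z); y=y-z*np.dot(y,z); y=y/np.linalg.norm(y)
    q=R.from_matrix(np.c_[np.cross(y,z),y,z]).as_quat(); return np.r_[q[3],q[:3]]
def port_quat(turn,s=1):   # turn: clockwise angle of the bar from port x, rad
    return quat(-PZ,s*R.from_rotvec(-PZ*turn).apply(PY))
def port_tcp(h,off=(0,0)): # TCP when foot is h above rim plane; off in port x,y
    return c2w(PORT)+PZ*(h+GRIP)+PX*off[0]+PY*off[1]
GRIP=.036  # TCP above foot
E
python3 - <<'E'
from h import *
t=cv2.imread("pics/top0.png"); s=cv2.imread("pics/scene0.png")
def draw(im,n,x,y,w,h,k):
    o=cv2.resize(im[y:y+h,x:x+w],None,fx=k,fy=k,interpolation=cv2.INTER_CUBIC)
    def pl(P,col,closed=False):
        q=((proj(n,P)-[x,y]+.5)*k-.5).round().astype(int); cv2.polylines(o,[q],closed,col,1)
    a=np.linspace(0,2*np.pi,60); C=c2w(PORT)
    for r,col in((.0375,(0,0,255)),(.025,(255,0,0))):
        pl([C+r*(np.cos(i)*PX+np.sin(i)*PY) for i in a],col)
    for sg in(1,-1): pl([C+sg*.025*PX-.006*PY,C+sg*.034*PX-.006*PY,C+sg*.034*PX+.006*PY,C+sg*.025*PX+.006*PY],(0,255,0))
    for zz,m in((.138,(.15,.29)),): pl([c2w([m[0]*i,m[1]*j,zz]) for i,j in((1,1),(1,-1),(-1,-1),(-1,1))],(255,0,255),True)
    pl([c2w([.028,-.28,.02]),c2w([.028,.28,.02]),c2w([-.13,.28,.02])],(0,255,255))
    return o
A=draw(t,"top",180,95,100,120,4); B=draw(s,"scene",220,185,100,120,4)
cv2.imwrite("pics/ov.png",np.hstack([A,B]))
bar=np.radians(-9); 
for sg in(1,-1):
    y=sg*np.array([-np.sin(bar),np.cos(bar),0])
    print(sg,arm.solve_ik([.5285,-.045,.056],quat([0,0,-1],y)))
    for tr in(0,.8,1.57,1.66): print(tr,arm.solve_ik(port_tcp(-.02),port_quat(tr,sg)))
E
```

```text
1 [-0.20684698  0.26881068 -0.4419407   0.86004495  0.         -0.04976735]
0 [-0.14501797  0.15070511 -0.69178714  0.21986248  0.13095117 -0.23014584]
0.8 [-0.14501797  0.15070511 -0.69178714  0.21986248  0.13095117  0.56985416]
1.57 [-0.14501797  0.15070511 -0.69178714  0.21986248  0.13095117  1.33985416]
1.66 [-0.14501797  0.15070511 -0.69178714  0.21986248  0.13095117  1.42985416]
-1 [-0.20684698  0.26881068 -0.4419407   0.86004495  0.          3.09182531]
0 [-0.14501797  0.15070511 -0.69178714  0.21986248  0.13095117  2.91144682]
0.8 [-0.14501797  0.15070511 -0.69178714  0.21986248  0.13095117 -2.57173849]
1.57 [-0.14501797  0.15070511 -0.69178714  0.21986248  0.13095117 -1.80173849]
1.66 [-0.14501797  0.15070511 -0.69178714  0.21986248  0.13095117 -1.71173849]
```

View pics/ov.png

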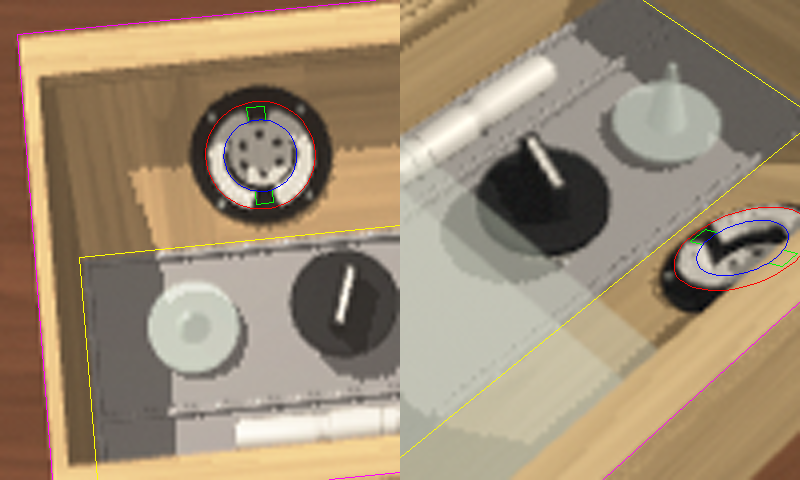

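The lip overlay fits the port to about 1–2 mm in both views, at top (261,156) and scene (735,248). The IK is clear with j6 going from -0.23 to 1.34. Next I'll grasp the bar.

Run:
```python
from h import *
b=np.radians(-9); q=quat([0,0,-1],[-np.sin(b),np.cos(b),0])
P=np.array([.528,-.0455,0])
arm.gripper_to(.55,40)
arm.reach(P+[0,0,.25],q)
arm.move_linear(P+[0,0,.09],feed=.15)
print(arm.move_linear(P+[0,0,.056],feed=.05,stop_force=6),arm.get_obs()["tool_pos"])
arm.gripper_to(0,40); o=arm.get_obs(); print(o["opening"],o["grip_force"],o["tool_pos"],o["force"])
arm.move_linear(P+[0,0,.12],feed=.08)
o=arm.get_obs(); print(o["opening"],o["grip_force"],o["force"],o["moment"],o["t"])
# approach above the port
arm.move_linear(P+[0,0,.22],feed=.15)
arm.reach(port_tcp(.06),port_quat(0))
arm.move_linear(port_tcp(.012),feed=.1)
arm.dwell(.3)
t=arm.camera("top")[:,:,::-1]; s=arm.camera("scene")[:,:,::-1]
cv2.imwrite("pics/t1.png",t);cv2.imwrite("pics/s1.png",s)
k=4; A=cv2.resize(t[95:215,195:295],None,fx=k,fy=k,interpolation=cv2.INTER_CUBIC); B=cv2.resize(s[165:285,245:345],None,fx=k,fy=k,interpolation=cv2.INTER_CUBIC)
def pl(o,n,P,x,y,col): 
    qq=((proj(n,P)-[x,y]+.5)*k-.5).round().astype(int); cv2.polylines(o,[qq],False,col,1)
foot=c2w(PORT)+PZ*.012; a=np.linspace(0,2*np.pi,60)
for o_,n,x,y in((A,"top",195,95),(B,"scene",245,165)):
    pl(o_,n,[foot+PZ*.032+.037*(np.cos(i)*PX+np.sin(i)*PY) for i in a],x,y,(0,0,255))
    pl(o_,n,[foot+PZ*.06+i*PX for i in(-.022,.022)],x,y,(0,255,0))
cv2.imwrite("pics/ov1.png",np.hstack([A,B]))
o=arm.get_obs(); print(o["opening"],o["force"],o["moment"],o["t"],o["tool_pos"],port_tcp(.012))
```

```text
False [ 0.5281623  -0.04550819  0.05604758]
0.13250011278330492 39.729570150375366 [ 0.52848519 -0.04558179  0.05645532] [-0.27352495  0.83979262  2.58683943]
0.13101746735825934 39.303383231163025 [ 0.12554145  0.37674391 -2.90919882] [-0.01573489  0.00032254  0.01526618] 6.1833
0.13321768075319937 [ 0.04719273 -0.61608277 -2.04370572] [-0.10080042  0.76205032  0.011081  ] 8.825 [0.60227119 0.0113927  0.10223804] [0.60217656 0.01144509 0.10176922]
```

View pics/ov1.png

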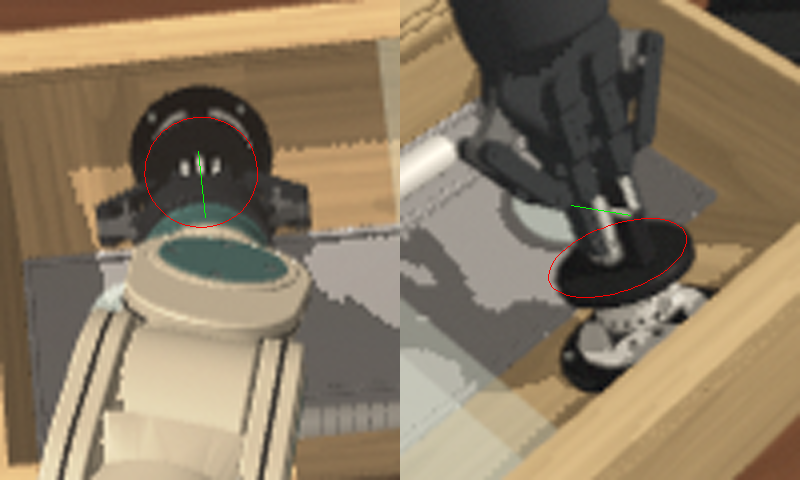

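The scene view shows the cartridge held upright above the port. Its cap is about 1–2 px (2–4 mm) right of and below the prediction, and the bar is square to the port. I'll probe downward with a low force stop.

```bash
cat >> h.py <<'E'
def state():
    o=arm.get_obs(); d=np.array(o["tool_pos"])-port_tcp(0); f=np.array(o["force"])
    return "h %.1f x %.1f y %.1f mm | F port %s |t %.2f open %.3f"%(*(1e3*np.array([d@PZ,d@PX,d@PY])),np.round([f@PX,f@PY,f@PZ],1),o["t"],o["opening"])
E
python3 - <<'E'
from h import *
print(state())
print(arm.move_linear(port_tcp(-.014),feed=.03,stop_force=5),state())
arm.dwell(.2);print(state())
E
```

```text
h 12.4 x 0.3 y -0.1 mm | F port [-1.  -0.6 -1.8] |t 8.82 open 0.133
False h -13.9 x -0.5 y 0.1 mm | F port [-2.9  0.4  0.6] |t 9.84 open 0.130
h -13.9 x -0.4 y 0.1 mm | F port [-2.7  0.4  0.3] |t 10.04 open 0.132
```

Run:
```python
from h import *
off=(-.0005,0)
for h in(-.0155,-.017,-.0185,-.020,-.0215,-.0230,-.0245):
    r=arm.move_linear(port_tcp(h,off),feed=.02,stop_force=12); print(r,state())
    f=np.array(arm.get_obs()["force"])@PZ
    if r or f>11: break
cv2.imwrite("pics/s2.png",cv2.resize(arm.camera("scene")[165:285,225:365,::-1],None,fx=5,fy=5,interpolation=cv2.INTER_CUBIC))
```

```text
False h -15.5 x -0.4 y 0.0 mm | F port [-1.6  0.8  1.4] |t 10.29 open 0.133
False h -17.0 x -0.4 y 0.0 mm | F port [-1.6  0.8  2.7] |t 10.54 open 0.131
False h -18.5 x -0.3 y 0.0 mm | F port [-2.6  0.9  4.3] |t 10.79 open 0.127
False h -20.0 x -0.3 y 0.0 mm | F port [-2.4  0.9  5.3] |t 11.04 open 0.129
False h -21.4 x -0.4 y 0.0 mm | F port [-2.8 -0.1  6.7] |t 11.29 open 0.128
False h -21.9 x -0.3 y 0.0 mm | F port [-4.6  1.6 20.5] |t 11.54 open 0.132
```

View pics/s2.png

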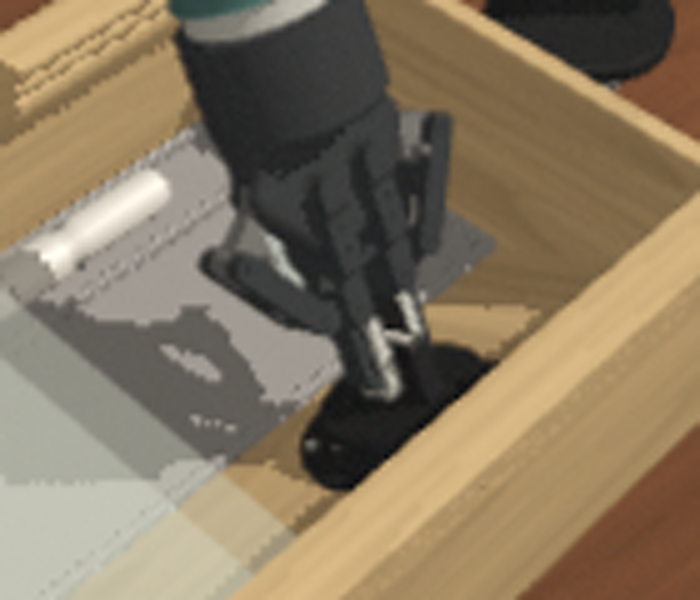

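The cap has seated in the port. Spring contact shows the real depth is 2.1 mm deeper than my value, and the cap touches the rim at my h = -21.9. I'll back off to -21.2 and turn in steps.

Run:
```python
from h import *
off=(-.0005,0)
arm.move_linear(port_tcp(-.0212,off),feed=.02); print(state())
for d in (10,20,30,40,50,60,70,80,88):
    arm.movej(arm.solve_ik(port_tcp(-.0212,off),port_quat(np.radians(d))))
    o=arm.get_obs(); m=np.array(o["moment"])
    y=R.from_quat(np.r_[o["tcp_rot"][1:],o["tcp_rot"][0]]).as_matrix()[:,1]; ang=np.degrees(np.arctan2(y@PX,y@PY))
    print(d,"act %.1f"%ang,state(),"m",np.round([m@PX,m@PY,m@PZ],2))
    f=np.array(o["force"])
    if abs(m@PZ)>1.2 or np.linalg.norm(f)>22: print("STOP"); break
```

```text
h -20.9 x -0.3 y 0.0 mm | F port [-2.7  0.9  6.3] |t 11.84 open 0.135
10 act 9.8 h -21.0 x 0.2 y -0.2 mm | F port [-2.5 -0.2  5.8] |t 12.13 open 0.134 m [ 0.03  0.81 -0.08]
20 act 19.7 h -21.0 x 0.4 y -0.3 mm | F port [-1.  -0.   6.2] |t 12.43 open 0.131 m [-0.03  0.62 -0.05]
30 act 29.7 h -21.1 x 0.2 y -0.2 mm | F port [ 0.2 -0.7  4.9] |t 12.72 open 0.135 m [-0.03  0.61 -0.06]
40 act 39.6 h -21.1 x -0.0 y -0.1 mm | F port [-0.2  0.3  5.8] |t 13.01 open 0.130 m [-0.07  0.54 -0.06]
50 act 49.5 h -21.2 x -0.2 y -0.1 mm | F port [-0.4 -0.4  6. ] |t 13.30 open 0.132 m [-0.03  0.57 -0.04]
60 act 59.5 h -21.2 x -0.4 y -0.0 mm | F port [-0.4 -0.4  6.2] |t 13.59 open 0.129 m [ 0.01  0.59 -0.03]
70 act 69.6 h -21.2 x -0.5 y 0.0 mm | F port [-1.4 -0.5  6.5] |t 13.88 open 0.128 m [-0.    0.67 -0.05]
80 act 79.6 h -21.2 x -0.6 y 0.0 mm | F port [-0.8 -0.3  6.7] |t 14.18 open 0.138 m [-0.03  0.63 -0.02]
88 act 87.6 h -21.2 x -0.6 y 0.0 mm | F port [-0.6  0.3  6.5] |t 14.43 open 0.135 m [ 0.06  0.67 -0.1 ]
```

Run:
```python
from h import *
off=(-.0005,0)
arm.movej(arm.solve_ik(port_tcp(-.0212,off),port_quat(np.radians(90.5)))); print(state(),np.array(arm.get_obs()["moment"])@PZ)
for h in(-.0195,-.018,-.0170,-.0160):
    r=arm.move_linear(port_tcp(h,off),feed=.02,rot=port_quat(np.radians(90)),stop_force=6); print(r,state())
    if r: break
arm.gripper_to(.45); arm.dwell(.3); print(state())
arm.move_linear(port_tcp(.05,off),feed=.1)
p=port_tcp(.05,off); arm.move_linear([p[0]-.12,p[1]-.0,.27],feed=.2)
arm.dwell(.2)
t=arm.camera("top"); s=arm.camera("scene"); k=4
f=lambda im,x,y:cv2.resize(im[y:y+120,x:x+100,::-1],None,fx=k,fy=k,interpolation=cv2.INTER_CUBIC)
cv2.imwrite("pics/p3.png",np.hstack([f(t,195,85),f(s,245,165)])); print(state())
```

```text
h -21.2 x -0.6 y 0.1 mm | F port [-1.   0.4  5.7] |t 14.68 open 0.129 0.006545704178548824
False h -19.5 x -0.6 y 0.0 mm | F port [-1.6 -0.1  4.5] |t 14.93 open 0.127
False h -18.0 x -0.6 y 0.0 mm | F port [-0.6  0.4  4. ] |t 15.18 open 0.128
False h -17.1 x -0.7 y 0.0 mm | F port [-0.2 -0.1  3.4] |t 15.43 open 0.133
False h -16.7 x -0.7 y 0.0 mm | F port [ 1.  -0.2 -7.8] |t 15.68 open 0.130
h -15.9 x -0.5 y -0.0 mm | F port [-0.7  0.1 -0.5] |t 16.36 open 0.447
h 226.2 x -36.4 y 14.4 mm | F port [0.6 0.5 0.4] |t 18.52 open 0.453
```

View pics/p3.png

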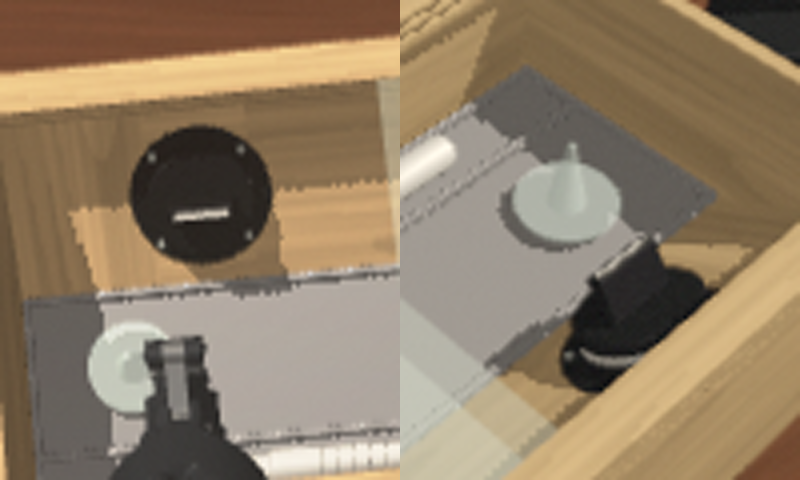

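The top view shows the bar line level from (173,216) to (228,212), and the cap sits evenly in the port. The lugs also held against a pull of about 8 N, so the cartridge is locked. Now the door.

Run:
```python
from h import *
q=quat([0,0,-1],PY); w=lambda y,z:c2w([-.071,y,z])
def cs():
    o=arm.get_obs(); p=Rc.inv().apply(np.array(o["tool_pos"])-[CX,CY,0]); return p.round(4),Rc.inv().apply(o["force"]).round(1),o["opening"],o["t"]
arm.gripper_to(.6,25)
arm.reach(w(-.054,.24),q)
print(arm.move_linear(w(-.054,.142),feed=.1,stop_force=6),cs())
arm.gripper_to(0,25); print(cs())
y=cs()[0][1]
print(arm.move_linear(w(.17,.142),feed=.12,stop_force=20),cs())
print(arm.move_linear(w(.30,.142),feed=.04,stop_force=10),cs())
arm.dwell(.3); print(cs())
cv2.imwrite("pics/t4.png",cv2.resize(arm.camera("top")[70:240,170:440,::-1],None,fx=2.9,fy=2.9,interpolation=cv2.INTER_CUBIC))
```

```text
False (array([-0.0704, -0.0544,  0.1427]), array([0.9, 0. , 0.1]), 0.6032895767225039, 21.5917)
(array([-0.0706, -0.0545,  0.1428]), array([-0.1, -0.8,  3.9]), 0.156128786942778, 22.0083)
False (array([-0.0709,  0.1704,  0.1427]), array([-1.4, -0. ,  7.5]), 0.15426142022849096, 24.025)
True (array([-0.071 ,  0.1991,  0.1428]), array([ 0.4, -2.2,  2.8]), 0.15383639647369413, 25.2667)
(array([-0.071 ,  0.1991,  0.1427]), array([-0.5,  0.5,  3.3]), 0.16101408208205825, 25.5667)
```

View pics/t4.png

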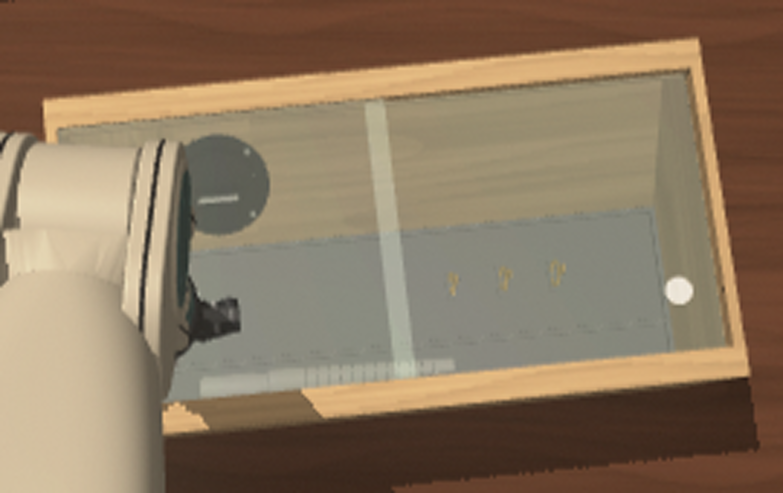

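The doors now overlap by a band about 15 mm wide at (390,240), as expected when shut (2×288−560 = 16 mm). I'll confirm with one more gentle push, release, retreat and check the picture before handing in.

Run:
```python
from h import *
w=lambda y,z:c2w([-.071,y,z])
def cs():
    o=arm.get_obs(); p=Rc.inv().apply(np.array(o["tool_pos"])-[CX,CY,0]); return p.round(4),Rc.inv().apply(o["force"]).round(1),o["t"]
print(arm.move_linear(w(.21,.142),feed=.03,stop_force=10),cs())
arm.gripper_to(.6); arm.dwell(.2)
p=np.array(arm.get_obs()["tool_pos"])
arm.move_linear(p+[0,0,.12],feed=.12); arm.reach([.30,-.35,.30],quat([0,0,-1],[0,1,0])); arm.dwell(.3); print(cs())
cv2.imwrite("pics/t5.png",cv2.resize(arm.camera("top")[70:240,170:440,::-1],None,fx=2.9,fy=2.9,interpolation=cv2.INTER_CUBIC))
```

```text
True (array([-0.071 ,  0.199 ,  0.1428]), array([-0.8, -2.6,  2.9]), 25.85)
(array([-0.2889, -0.1776,  0.3   ]), array([-0.3, -0.1, -0.1]), 29.5583)
```

View pics/t5.png

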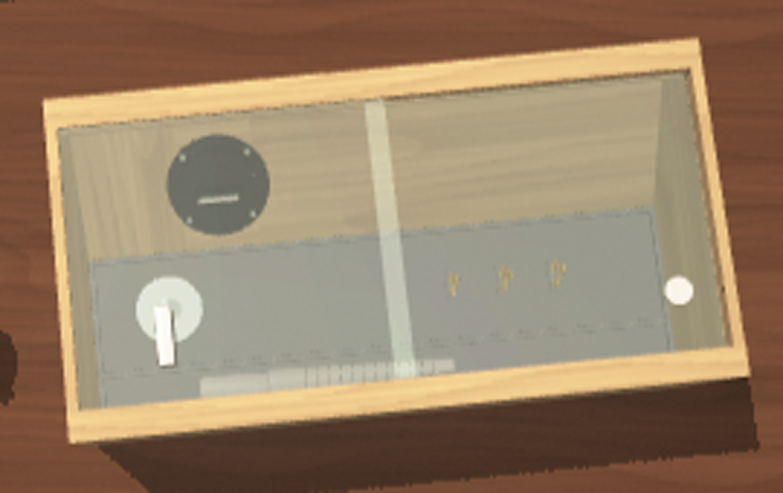

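The left door is flush against the left wall, with its pull at (164,335). The cartridge bar is level at (218,199), and the ring holder and ring stick look undisturbed.

```bash
python3 -c "
from station import arm
print(arm.job_done())"
```

```text
the job is handed in; nothing more can be done
None
```

I locked the cartridge in the port and slid the left-hand door fully shut, leaving the ring holder and ring stick where they were; the job is handed in at about 30 s, and no verdict came back.

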